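Restock the spice carousel, turn the salt to the front and set the brake

TASK

Turn the black brake knob of the spice carousel anticlockwise until it clicks off, then stand every spice jar from the worktop upright in the middle of a cork disc of its own and the salt pot in the middle of the orange disc. Push the turntable round by the posts on its rim until the orange tab, with the salt, lines up with the white pointer at the front; only when all are in place and lined up, turn the knob clockwise until it clicks on again. Leave the jam jar and the low tin where they are.

Things in the scene. Friction and masses are not known exactly. Their poses are not given: they have to be found in the camera images.
- carousel: Wooden spice carousel (lazy susan), fixed on the worktop. Origin at the centre of its underside, on the turntable's vertical axis; -x points to its front (white pointer), -y to its brake knob. Foot 200 mm across, below a flat round turntable 280 mm across whose top is 32 mm above the worktop. A finial 28 mm across stands at its centre, up to 72 mm above the worktop.
- turntable (a joint): Angle of the turntable in rad, anticlockwise seen from above; 0 (or a full turn) when the orange place faces the front. It turns either way without end, with friction of about 0.1 N m when the brake is off, and does not coast; with the brake on a rubber shoe drags on it, so that turning it takes 10 to 25 N at a post.
- place_0 (a point): The marked place: centre of the orange disc (60 mm across, flush inlay) on the turntable's top, 85 mm from the axis. Turns with the turntable.
- place_1 (a point): Centre of cork disc 1 of 4 (60 mm across, flush inlay) on the turntable's top, 85 mm from the axis; the orange disc and the four cork discs are evenly spaced, 72 degrees apart.
- place_2 (a point): Centre of cork disc 2 of 4 (60 mm across, flush inlay) on the turntable's top, 85 mm from the axis; the orange disc and the four cork discs are evenly spaced, 72 degrees apart.
- place_3 (a point): Centre of cork disc 3 of 4 (60 mm across, flush inlay) on the turntable's top, 85 mm from the axis; the orange disc and the four cork discs are evenly spaced, 72 degrees apart.
- place_4 (a point): Centre of cork disc 4 of 4 (60 mm across, flush inlay) on the turntable's top, 85 mm from the axis; the orange disc and the four cork discs are evenly spaced, 72 degrees apart.
- post_0 (a point): Top of finger post 0: an upright steel rod 12 mm thick with a 15 mm ball top, fixed on the turntable near its rim, 125 mm from the axis, halfway in angle between two discs; top 97 mm above the worktop (this point: 95 mm), 65 mm above the turntable. Push posts sideways to turn the turntable.
- post_1 (a point): Top of finger post 1: an upright steel rod 12 mm thick with a 15 mm ball top, fixed on the turntable near its rim, 125 mm from the axis, halfway in angle between two discs; top 97 mm above the worktop (this point: 95 mm), 65 mm above the turntable. Push posts sideways to turn the turntable.
- post_2 (a point): Top of finger post 2: an upright steel rod 12 mm thick with a 15 mm ball top, fixed on the turntable near its rim, 125 mm from the axis, halfway in angle between two discs; top 97 mm above the worktop (this point: 95 mm), 65 mm above the turntable. Push posts sideways to turn the turntable.
- post_3 (a point): Top of finger post 3: an upright steel rod 12 mm thick with a 15 mm ball top, fixed on the turntable near its rim, 125 mm from the axis, halfway in angle between two discs; top 97 mm above the worktop (this point: 95 mm), 65 mm above the turntable. Push posts sideways to turn the turntable.
- post_4 (a point): Top of finger post 4: an upright steel rod 12 mm thick with a 15 mm ball top, fixed on the turntable near its rim, 125 mm from the axis, halfway in angle between two discs; top 97 mm above the worktop (this point: 95 mm), 65 mm above the turntable. Push posts sideways to turn the turntable.
- tab (a point): Outer end of the small orange tab on the turntable's rim, on the line from the axis through the orange disc, 139 mm from the axis.
- pointer (a point): Top of the white pointer block (18 x 14 mm, its top 35 mm above the worktop), fixed to the carousel's foot just outside the rim, 161 mm from the axis: it marks the front.
- front (a point): The point, fixed to the foot, just inside the white pointer at 139 mm from the axis: the tab's outer end is here when the orange place faces the front exactly.
- brake (a joint): Angle of the brake knob, 0 to 1.5 rad (stops), growing clockwise seen from above. A sprung detent ball makes a hump between 0.4 and 1.1 rad: below it the brake is off, beyond it on. The knob clicks over the hump and stays where it is left outside it. Turning takes about 0.15 N m at most.
- brake_grip (a point): Point on the brake knob's axis, at grip height, 88 mm above the worktop, 200 mm from the carousel's axis. The knob is a black bar 50 mm long (this frame's x axis), 13 mm thick (y axis), its top 101 mm above the worktop, on a skirt 54 mm across with its top at 60 mm; z up. Pinch it from above across its thickness.
- spice_0: Spice jar with dark cap and blue label, 105 mm tall and 41 mm in diameter, 0.11 kg, rigid and closed; origin at the centre of its underside, z up. May be absent.
- spice_1: Spice jar with dark cap and black and green label, 105 mm tall and 41 mm in diameter, 0.11 kg, rigid and closed; origin at the centre of its underside, z up. May be absent.
- spice_2: Spice jar with dark brown cap and white and red label, 105 mm tall and 41 mm in diameter, 0.11 kg, rigid and closed; origin at the centre of its underside, z up. May be absent.
- spice_3: Spice jar with dark brown cap and white and red label like spice_2, 105 mm tall and 41 mm in diameter, 0.11 kg, rigid and closed; origin at the centre of its underside, z up. May be absent.
- salt_pot: Salt pot, one rigid piece: round white ceramic pot 54 mm across with a blue band, its fixed wooden lid up to 42 mm above its underside, and on it an upright wooden knob to grip by, 21 mm across between 64 and 80 mm, 17 mm across at 54 mm, 84 mm high overall; 0.2 kg, stands firmly; origin at the centre of its underside, z up.
- jam_jar: Bystander: jam jar with yellow lid, 71 mm in diameter, 110 mm tall; origin at the centre of its underside. Leave it alone.
- tin_half: Bystander: low food tin, 75 mm in diameter, 58 mm tall; origin at the centre of its underside. Leave it alone.

How it is judged:
On the way, in this order (a step that is already met when the one before it is completed fails the run):
1. the brake knob has been clicked off (value of joint brake below 0.4 rad), for 0.2 s.
2. with the brake off, every spice jar stands on a cork disc and the salt on the orange disc, and the orange tab lines up with the white pointer (((horizontal distance between spice_0 and place_1 below 0.02 m and distance between spice_0 and place_1 below 0.022 m) or (horizontal distance between spice_0 and place_2 below 0.02 m and distance between spice_0 and place_2 below 0.022 m) or (horizontal distance between spice_0 and place_3 below 0.02 m and distance between spice_0 and place_3 below 0.022 m) or (horizontal distance between spice_0 and place_4 below 0.02 m and distance between spice_0 and place_4 below 0.022 m)) and angle between each of spice_0, spice_1, spice_2, spice_3, salt_pot's own z axis and vertical below 0.15 rad and linear speed of each of spice_0, spice_1, spice_2, spice_3, salt_pot below 0.05 m/s and ((horizontal distance between spice_1 and place_1 below 0.02 m and distance between spice_1 and place_1 below 0.022 m) or (horizontal distance between spice_1 and place_2 below 0.02 m and distance between spice_1 and place_2 below 0.022 m) or (horizontal distance between spice_1 and place_3 below 0.02 m and distance between spice_1 and place_3 below 0.022 m) or (horizontal distance between spice_1 and place_4 below 0.02 m and distance between spice_1 and place_4 below 0.022 m)) and ((horizontal distance between spice_2 and place_1 below 0.02 m and distance between spice_2 and place_1 below 0.022 m) or (horizontal distance between spice_2 and place_2 below 0.02 m and distance between spice_2 and place_2 below 0.022 m) or (horizontal distance between spice_2 and place_3 below 0.02 m and distance between spice_2 and place_3 below 0.022 m) or (horizontal distance between spice_2 and place_4 below 0.02 m and distance between spice_2 and place_4 below 0.022 m)) and ((horizontal distance between spice_3 and place_1 below 0.02 m and distance between spice_3 and place_1 below 0.022 m) or (horizontal distance between spice_3 and place_2 below 0.02 m and distance between spice_3 and place_2 below 0.022 m) or (horizontal distance between spice_3 and place_3 below 0.02 m and distance between spice_3 and place_3 below 0.022 m) or (horizontal distance between spice_3 and place_4 below 0.02 m and distance between spice_3 and place_4 below 0.022 m)) and horizontal distance between salt_pot and place_0 below 0.02 m and distance between salt_pot and place_0 below 0.022 m and horizontal distance between tab and front below 0.016 m and value of joint brake below 0.5 rad), for 0.2 s.
At the end, for the whole second after the job is handed in: Every spice jar present stands upright and still on a cork disc of its own and the salt pot on the orange disc, each within 20 mm of the disc's centre; the orange tab is within 16 mm of the front point inside the white pointer; the brake knob is clicked on (beyond 1.1 rad) (((horizontal distance between spice_0 and place_1 below 0.02 m and distance between spice_0 and place_1 below 0.022 m) or (horizontal distance between spice_0 and place_2 below 0.02 m and distance between spice_0 and place_2 below 0.022 m) or (horizontal distance between spice_0 and place_3 below 0.02 m and distance between spice_0 and place_3 below 0.022 m) or (horizontal distance between spice_0 and place_4 below 0.02 m and distance between spice_0 and place_4 below 0.022 m)) and angle between each of spice_0, spice_1, spice_2, spice_3, salt_pot's own z axis and vertical below 0.15 rad and linear speed of each of spice_0, spice_1, spice_2, spice_3, salt_pot below 0.05 m/s and ((horizontal distance between spice_1 and place_1 below 0.02 m and distance between spice_1 and place_1 below 0.022 m) or (horizontal distance between spice_1 and place_2 below 0.02 m and distance between spice_1 and place_2 below 0.022 m) or (horizontal distance between spice_1 and place_3 below 0.02 m and distance between spice_1 and place_3 below 0.022 m) or (horizontal distance between spice_1 and place_4 below 0.02 m and distance between spice_1 and place_4 below 0.022 m)) and ((horizontal distance between spice_2 and place_1 below 0.02 m and distance between spice_2 and place_1 below 0.022 m) or (horizontal distance between spice_2 and place_2 below 0.02 m and distance between spice_2 and place_2 below 0.022 m) or (horizontal distance between spice_2 and place_3 below 0.02 m and distance between spice_2 and place_3 below 0.022 m) or (horizontal distance between spice_2 and place_4 below 0.02 m and distance between spice_2 and place_4 below 0.022 m)) and ((horizontal distance between spice_3 and place_1 below 0.02 m and distance between spice_3 and place_1 below 0.022 m) or (horizontal distance between spice_3 and place_2 below 0.02 m and distance between spice_3 and place_2 below 0.022 m) or (horizontal distance between spice_3 and place_3 below 0.02 m and distance between spice_3 and place_3 below 0.022 m) or (horizontal distance between spice_3 and place_4 below 0.02 m and distance between spice_3 and place_4 below 0.022 m)) and horizontal distance between salt_pot and place_0 below 0.02 m and distance between salt_pot and place_0 below 0.022 m and horizontal distance between tab and front below 0.016 m and value of joint brake above 1.1 rad); the robot touches nothing.
It fails at once if the jam jar is disturbed (moved over 40 mm) (distance of jam_jar from where it was at the start of the episode above 0.04 m).
It fails at once if the low tin is disturbed (moved over 40 mm) (distance of tin_half from where it was at the start of the episode above 0.04 m).
Of spice_0, spice_1, spice_2, spice_3 only 2 to 4 are there at a start; the rules pass over those that are not, and their reading is None.
At some moment in a run one of salt_pot may be knocked a few centimetres aside while the robot is not near it.
It also fails if it takes over 210 s, if anything falls off the work surface, if the arm or the gripper's body presses on something with over 40 N, if the wrist force passes 120 N, or if a joint passes its speed limit or range.

ROBOT

A 6-joint arm with a two-finger parallel gripper is mounted at the origin on a cart in front of the work surface, level with it; the furniture and walls round the work are solid. World frame = base frame: x ahead of the robot, y to its left, z up, the work surface at z = 0. Lengths are in m, angles in rad, forces in N, time in s.
With the tool pointing down it reaches from about 0.425 to 0.95 m from the base axis. Payload 3.5 kg.
Tool frame: the origin (TCP) lies at the very end of the fingers, on their centre line; the grasp point (between the pads) lies 19 mm behind it; z points along the fingers, y is the line along which they close (so a half turn about z gives the same grasp; the last joint's range is limited). The gripper opens to 85 mm and grips with 20 to 120 N. Pads are 22 mm wide; open, the fingers measure 114 mm over their backs; the gripper's body (76 mm by 85 mm) begins 54 mm behind the grasp point. The pads swing forward as they close: fully open they stand 13 mm farther back than shut.
Start: joints at [-1.497, 0.286, 1.577, -0, 1.279, -0.15], TCP at [0.15, -0.658, 0.231] pointing down, gripper open.
Joint ranges: [-2.77, 2.77], [-0.9, 2.22], [0.21, 2.48], [-1.53, 4.67], [0.24, 2.81], [-2.84, 2.84]. Speed limits (rad/s): [2.79, 2.79, 3.14, 3.14, 3.14, 3.14].

INTERFACE

Orientations are given as a unit quaternion [x, y, z, w].
In Python, from plant import ctrl gives the robot as it stands.
- The arm moves only by the shell command python3 inch.py 'ROWS' [FORCE]. ROWS is a JSON list of rows, 1 to 10 of them, each of 7 numbers: dx, dy, dz in m, then a rotation vector rx, ry, rz in rad, then the opening from 0.0 (shut) to 1.0 (fully open); each row is the pose to reach, as a shift and turn from the pose commanded when the command began, along the tool's axes at that moment; what a row does not reach only later rows make up. A row lasts 1/8 s, in which the tool goes at most 0.0625 m and 0.188 rad, less where a joint would pass 70% of its speed; a pose out of reach is approached as far as the arm can. The fingers move at their own pace and stop on an object; FORCE is the grip in N (left out, the last holds). Time passes only in rows, so rows that do not move let the fingers close. It prints the time, the measured TCP pose, the force, the opening and the grip force at its end.
- ctrl.get_state(): the state, without advancing time (a new reading comes with each control period).
- ctrl.read_camera(name): name is "side" or "top"; returns a dict with "pixels" (480x640x3 uint8, red, green, blue), "camera_matrix" (3x3 intrinsics, pixels), "dist_coeffs" ([k1, k2, p1, p2, k3] as OpenCV has them; the pictures are not rectified), "xyz" and "orientation" of the camera in the world. Camera axes: x right, y down, z forward; pixel columns grow to the right and rows downward; lengths in m; the calibration is good to about 2 mm. A picture is of the moment at which its call begins. There is no depth.
- ctrl.sign_off(): hands the job in; it is judged then, once.
The state is a dict: "time": time; "qpos": joint angles; "dq": joint speeds; "joint_efforts": joint torques, N m; "eef_pos": TCP position; "tcp_rot": TCP orientation; "contact_force": force on the tool from outside, world axes, zero at the start; "wrist_torque": the same for the moment, N m; "opening": opening from 0.0 (shut) to 1.0 (fully open); "finger_force": force on a finger pad.
Only numpy, scipy, OpenCV 4.12 (cv2) and the standard library are available. Lean on these libraries where they do the work, as an engineer would, in place of code of your own. Each camera call takes 0.05 s, during which the arm holds its last target. There are 200 camera calls.

## Working session

There is one attempt and no reset: what is moved stays moved. The work goes in short steps, Python scripts to look and compute and a shell command to move; the robot and the scene stay as the last step left them, time stands still between calls to the robot, and variables do not carry over. Pictures are saved under pics/ and viewed, at most 14 in all, crops included, and the job is handed in when it is done.

```bash
ls; mkdir -p pics; python3 - <<'E'
from plant import ctrl
import cv2
s=ctrl.get_state();print(s['time'],s['eef_pos'],s['tcp_rot'],s['qpos'])
for n in('top','side'):
    c=ctrl.read_camera(n);cv2.imwrite(f'pics/{n}0.png',c['pixels'][:,:,::-1]);print(c['camera_matrix'],c['dist_coeffs'],c['xyz'],c['orientation'])
E
```

```text
inch.py
pics
plant.py
0.0 [ 0.14976859 -0.65750207  0.22991425] [ 9.93746017e-01  1.11657726e-01  3.71949066e-05 -1.18496264e-03] [-1.49701839e+00  2.87203924e-01  1.57819068e+00 -1.66746830e-05
  1.27856908e+00 -1.49999501e-01]
[[466.89721243   0.         320.10035386]
 [  0.         466.89721243 235.60978877]
 [  0.           0.           1.        ]] [-0.04894026  0.          0.          0.          0.        ] [ 0.39908838 -0.02285835  1.11512311] [-0.69979683  0.70976052 -0.06084032  0.05313064]
[[514.08947962   0.         324.54914027]
 [  0.         514.08947962 235.10975553]
 [  0.           0.           1.        ]] [-0.02344806  0.          0.          0.          0.        ] [ 0.45044318 -1.01500463  0.78852315] [ 0.88342291 -0.05080536  0.02823904 -0.46495734]
```
View pics/top0.png

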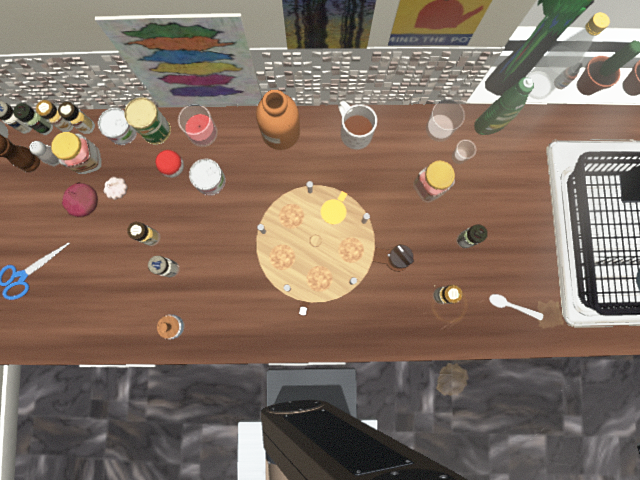

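View pics/side0.png

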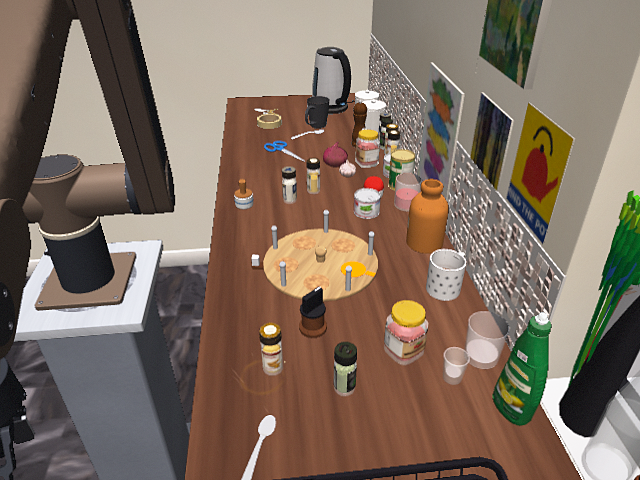

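The top view shows the carousel at about (316,243), orange tab at (342,196), pointer at (303,311), knob at (400,257), and salt at (170,327). Spice jars are at (139,232), (160,266), (475,235) and (452,294); the jam jar is at (437,178). The side view shows the same objects.

```bash
cat > h.py <<'E'
import numpy as np, cv2
from scipy.spatial.transform import Rotation as R
from plant import ctrl
def ray(c,p):
    u=cv2.undistortPoints(np.array([[p]],float),np.array(c['camera_matrix']),np.array(c['dist_coeffs']))[0,0]
    d=R.from_quat(c['orientation']).apply([u[0],u[1],1]); return np.array(c['xyz']),d
def pl(c,p,z):
    o,d=ray(c,p); return (o+d*(z-o[2])/d[2]).round(4)
def tri(c1,p1,c2,p2):
    a,d=ray(c1,p1);b,e=ray(c2,p2)
    s=np.linalg.lstsq(np.c_[d,-e],b-a,rcond=None)[0]
    q,w=a+s[0]*d,b+s[1]*e
    return ((q+w)/2).round(4),round(np.linalg.norm(q-w),4)
def proj(c,P):
    r=R.from_quat(c['orientation']).inv()
    t=-r.apply(c['xyz'])
    return cv2.projectPoints(np.array([P],float),r.as_rotvec(),t,np.array(c['camera_matrix']),np.array(c['dist_coeffs']))[0][0,0]
def blobs(c,lo,hi,box,amin=6):
    x0,y0,x1,y1=box
    m=cv2.inRange(cv2.cvtColor(c['pixels'][y0:y1,x0:x1],cv2.COLOR_RGB2HSV),lo,hi)
    n,_,st,ce=cv2.connectedComponentsWithStats(m)
    return [(tuple((ce[i]+[x0,y0]).round(1)),int(st[i,4])) for i in range(1,n) if st[i,4]>=amin]
def tabangle(c,C):
    """turntable angle from orange disc"""
    p=[b for b in blobs(c,(18,200,150),(32,255,255),(240,170,400,320),20)]
    return p
E
python3 - <<'E'
from h import *
c=ctrl.read_camera('top');s=ctrl.read_camera('side')
print('wood',blobs(c,(8,60,120),(25,190,255),(240,170,390,320),2000))
print('orange',blobs(c,(18,200,150),(32,255,255),(240,170,400,320),10))
print('white',blobs(c,(0,0,180),(180,40,255),(290,302,315,320),4))
for n,p,z in[('ctr',(316,243),.032),('pointer',(303,311),.035),('knob',(400,257),.101),('salt',(170,327),.084)]:print(n,pl(c,p,z))
for n,p in[('br',(137,230)),('blue',(158,264)),('grn',(478,233)),('br2',(454,294)),('jam',(441,174))]:print(n,pl(c,p,.105))
px=c['pixels']
def z(x0,y0,x1,y1,im,w,h):return cv2.resize(im[y0:y1,x0:x1],(w,h),interpolation=cv2.INTER_CUBIC)
A=np.hstack([z(120,215,200,345,px,370,600),np.vstack([z(380,220,500,310,px,400,300),z(250,180,400,320,px,400,300)])])
cv2.imwrite('pics/z1.png',A[:,:,::-1])
E
```

```text
wood [((np.float64(313.9), np.float64(245.0)), 21602)]
orange []
white [((np.float64(302.5), np.float64(310.5)), 54)]
ctr [ 0.5579 -0.0262  0.032 ]
pointer [0.4007 0.0057 0.035 ]
knob [ 0.5143 -0.2096  0.101 ]
salt [0.3697 0.2943 0.084 ]
br [0.5813 0.3683 0.105 ]
blue [0.5055 0.3186 0.105 ]
grn [ 0.5646 -0.3848  0.105 ]
br2 [ 0.4315 -0.3231  0.105 ]
jam [ 0.7006 -0.3099  0.105 ]
```

View pics/z1.png

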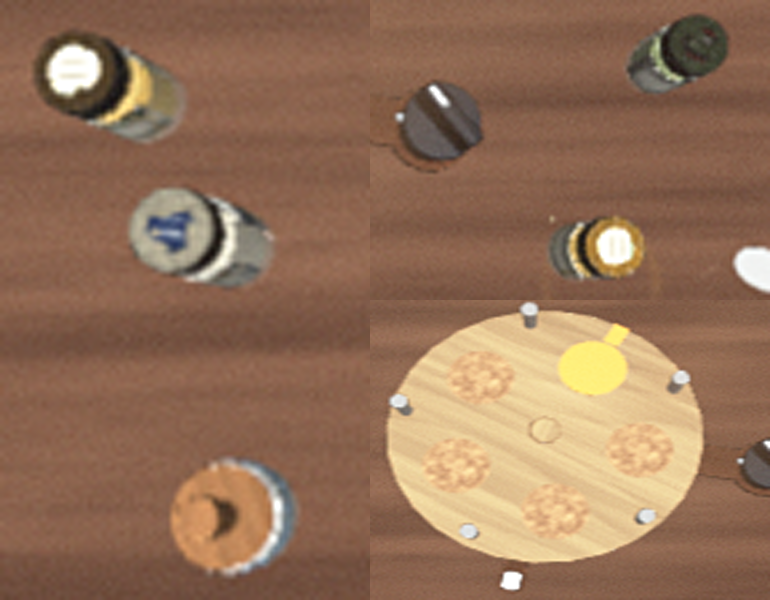

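The zoom gives cap, knob, post and tab pixels. Next I turn them into positions and check them against known sizes.

```bash
python3 - <<'E'
from h import *
from scipy.optimize import least_squares as LS
c=ctrl.read_camera('top');s=ctrl.read_camera('side')
P=np.array([pl(c,p,.095) for p in[(309.6,184.2),(366.6,215.9),(353.5,280.3),(287.1,287.8),(261.3,227.6)]])
r=LS(lambda v:np.hypot(P[:,0]-v[0],P[:,1]-v[1])-v[2],[.55,0,.12]).x;C=r[:2];print('posts circle',r)
hs=cv2.cvtColor(c['pixels'],cv2.COLOR_RGB2HSV)
def rel(n,p,z):
    q=pl(c,p,z)[:2];d=q-C;print(n,q,'r',np.hypot(*d).round(4),'ang',np.degrees(np.arctan2(d[1],d[0])).round(1));return q
rel('pointer',(302.5,310.5),.035);rel('knob',(405.5,255.1),.101);rel('tab',(342.6,196.3),.032)
rel('finial',(315.8,240.3),.072)
for p in P:rel('post',proj(c,p),.095)
print('bar ends',pl(c,(398.6,245.5),.101),pl(c,(412.4,265),.101))
print('orange px',hs[211,334]);
b=blobs(c,(20,120,200),(32,255,255),(240,170,400,320),10);print(b)
for n,p,z in[('br',(136.2,230.6),.105),('blue',(157.8,265.1),.105),('grn',(478.1,233.5),.105),('br2',(452.9,293.8),.105),('salt',(164.3,327.2),.084),('jam',(441,174),.11)]:
    q=pl(c,p,z);print(n,q,'side px',proj(s,q).round(1))
print('side knob',proj(s,pl(c,(405.5,255.1),.101)).round(1))
im=s['pixels']
z=lambda x0,y0,x1,y1:cv2.resize(im[y0:y1,x0:x1],(400,300),interpolation=cv2.INTER_CUBIC)
A=np.vstack([np.hstack([z(220,140,340,230),z(230,280,370,385)]),np.hstack([z(240,200,400,320),z(240,200,400,320)])])
cv2.imwrite('pics/z2.png',A[:,:,::-1])
E
```

```text
posts circle [ 0.55867535 -0.02568132  0.12425854]
pointer [0.4019 0.0068] r 0.1601 ang 168.3
knob [ 0.5183 -0.2219] r 0.2003 ang -101.6
tab [ 0.6696 -0.0911] r 0.1288 ang -30.5
finial [ 0.5582 -0.0257] r 0.0005 ang -177.7
post [ 0.6828 -0.0133] r 0.1247 ang 5.7
post [ 0.6083 -0.1397] r 0.1243 ang -66.5
post [ 0.4653 -0.1067] r 0.1236 ang -139.1
post [0.451  0.0382] r 0.1252 ang 149.3
post [0.5848 0.0949] r 0.1234 ang 77.8
bar ends [ 0.5397 -0.2075  0.101 ] [ 0.4963 -0.2361  0.101 ]
orange px [ 27 131 254]
[((np.float64(333.9), np.float64(209.7)), 545)]
br [0.58   0.3701 0.105 ] side px [313.2 160.1]
blue [0.5031 0.3189 0.105 ] side px [288.4 169.3]
grn [ 0.5635 -0.385   0.105 ] side px [345.6 348.6]
br2 [ 0.432  -0.3207  0.105 ] side px [270.3 328.9]
salt [0.3694 0.3068 0.084 ] side px [242.4 180.2]
jam [ 0.6991 -0.3085  0.11  ] side px [409.5 311.2]
side knob [311.5 292.3]
```

View pics/z2.png

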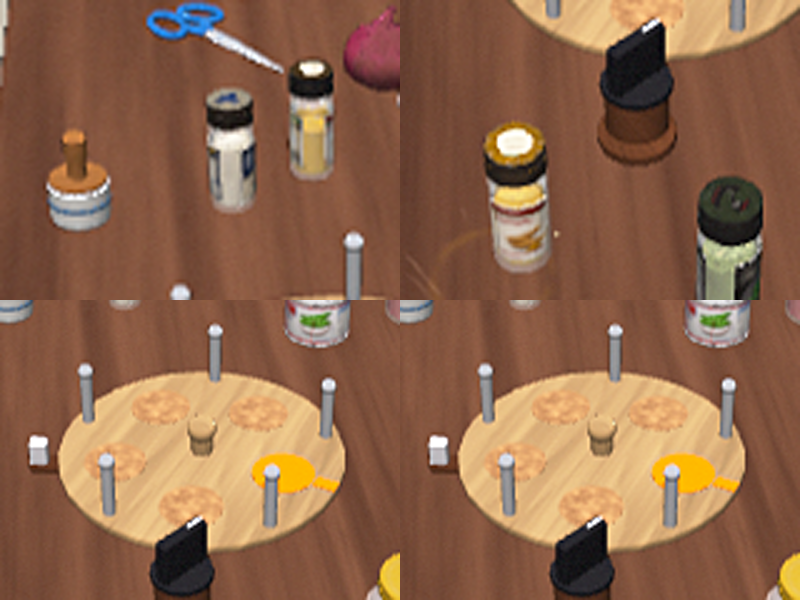

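Side-view reprojections of all the caps agree within 1 px, and the radii check out: 125, 160 and 200 mm. Geometry:
- Carousel centre: (.5587, -.0257)
- Front: 168.3°
- Orange disc: -30.6°
- Knob: (.518, -.2215), bar at 33.4°

The knob comes first.

```bash
cat >> h.py <<'E'
def heading():
    X=R.from_quat(ctrl.get_state()['tcp_rot']).apply([1,0,0]);return np.arctan2(X[1],X[0])
def go(*T):
    """world targets (x,y,z,heading deg) -> tool-axis shift and turn from here"""
    s=ctrl.get_state();r=R.from_quat(s['tcp_rot'])
    for x,y,z,a in T:
        a=np.radians(a);g=R.from_matrix(np.c_[[np.cos(a),np.sin(a),0],[np.sin(a),-np.cos(a),0],[0,0,-1]])
        print(np.r_[r.inv().apply(np.array([x,y,z])-s['eef_pos']),(r.inv()*g).as_rotvec()].round(4).tolist())
E
python3 -c "
from h import *
go((.518,-.2215,.17,33.4),(.518,-.2215,.069,33.4))"
```

```text
[0.4559, -0.3438, 0.0612, -0.0007, -0.0002, -0.3592]
[0.4559, -0.3437, 0.1622, -0.0007, -0.0002, -0.3592]
```

```bash
python3 inch.py '[[0.456,-0.344,0.06,0,0,-0.36,0.5],[0.456,-0.344,0.06,0,0,-0.36,0.5],[0.456,-0.344,0.06,0,0,-0.36,0.5],[0.456,-0.344,0.06,0,0,-0.36,0.5],[0.456,-0.344,0.06,0,0,-0.36,0.5],[0.456,-0.344,0.06,0,0,-0.36,0.5],[0.456,-0.344,0.06,0,0,-0.36,0.5],[0.456,-0.344,0.06,0,0,-0.36,0.5],[0.456,-0.344,0.06,0,0,-0.36,0.5],[0.456,-0.344,0.06,0,0,-0.36,0.5]]' 40
python3 -c "
from h import *
print(heading()*57.3);go((.518,-.2215,.069,33.4))"
```

```text
time: 1.55
eef_pos: [0.5195, -0.2183, 0.1708]
tcp_rot: [0.957, 0.29, -0.0, -0.0]
contact_force: [0.4, -0.2, 0.3]
opening: 0.499
finger_force: 0.0
33.72579010265915
[-0.003, 0.0019, 0.1018, -0.001, -0.0001, 0.0056]
```

```bash
python3 inch.py '[[-0.002,0.001,0.05,0,0,0,0.5],[-0.002,0.001,0.1,0,0,0,0.5],[-0.002,0.001,0.1,0,0,0,0.5],[-0.002,0.001,0.1,0,0,0,0],[-0.002,0.001,0.1,0,0,0,0],[-0.002,0.001,0.1,0,0,0,0],[-0.002,0.001,0.1,0,0,0,0],[-0.002,0.001,0.1,0,0,0,0]]' 40
python3 inch.py '[[0,0,0,0,0,-0.15,0],[0,0,0,0,0,-0.3,0],[0,0,0,0,0,-0.45,0],[0,0,0,0,0,-0.6,0],[0,0,0,0,0,-0.7,0],[0,0,0,0,0,-0.8,0]]'
python3 -c "
from h import *
s=ctrl.get_state();print(heading()*57.3,s['wrist_torque'],s['contact_force'])"
```

```text
time: 2.55
eef_pos: [0.5173, -0.2228, 0.0742]
tcp_rot: [0.957, 0.289, 0.0, -0.001]
contact_force: [-3.5, 4.0, 3.4]
opening: 0.144
finger_force: 41.2
time: 3.3
eef_pos: [0.5199, -0.2241, 0.0742]
tcp_rot: [0.77, 0.639, 0.003, 0.003]
contact_force: [5.9, 1.9, -6.3]
opening: 0.144
finger_force: 39.0
79.38108089232038 [ 0.4192753  -0.87962728 -0.06871549] [ 5.89184412  1.91857733 -6.28343268]
```

```bash
python3 inch.py '[[0,0,0,0,0,-0.1,0],[0,0,0,0,0,-0.2,0],[0,0,0,0,0,-0.3,0],[0,0,0,0,0,-0.35,0],[0,0,0,0,0,-0.35,0]]'
python3 -c "
from h import *
s=ctrl.get_state();print(heading()*57.3,s['wrist_torque'],s['contact_force'])"
```

```text
time: 3.92
eef_pos: [0.5212, -0.2241, 0.0742]
tcp_rot: [0.648, 0.762, 0.003, 0.005]
contact_force: [9.1, 0.9, -6.7]
opening: 0.141
finger_force: 39.1
99.25956551649541 [ 0.4178533  -1.39625679  0.01728772] [ 9.06677124  0.88169143 -6.73766214]
```

```bash
python3 inch.py '[[0,0,0,0,0,0,0.5],[0,0,0,0,0,0,0.5],[0,0,-0.06,0,0,0,0.5],[0,0,-0.1,0,0,0,0.7]]'
python3 -c "
from h import *
go((.5635,-.385,.2,167.4),(.5635,-.385,.061,167.4))"
```

```text
time: 4.42
eef_pos: [0.5175, -0.2242, 0.1745]
tcp_rot: [0.647, 0.762, 0.0, 0.002]
contact_force: [1.2, 0.3, -0.6]
opening: 0.686
finger_force: 0.0
[-0.1662, 0.0194, -0.025, 0.0004, 0.0032, -1.1882]
[-0.1659, 0.0191, 0.114, 0.0004, 0.0032, -1.1882]
```

```bash
python3 inch.py '[[-0.166,0.019,-0.025,0,0,-1.19,0.7],[-0.166,0.019,-0.025,0,0,-1.19,0.7],[-0.166,0.019,-0.025,0,0,-1.19,0.7],[-0.166,0.019,-0.025,0,0,-1.19,0.7],[-0.166,0.019,-0.025,0,0,-1.19,0.7],[-0.166,0.019,-0.025,0,0,-1.19,0.7],[-0.166,0.019,-0.025,0,0,-1.19,0.7],[-0.166,0.019,-0.025,0,0,-1.19,0.7]]'
python3 - <<'E'
from h import *
go((.5635,-.385,.061,167.4))
c=ctrl.read_camera('top');s=ctrl.read_camera('side')
z=lambda im,x0,y0,x1,y1:cv2.resize(im[y0:y1,x0:x1],(400,300),interpolation=cv2.INTER_CUBIC)
A=np.hstack([z(c['pixels'],370,220,450,280),z(s['pixels'],240,230,400,350)])
cv2.imwrite('pics/k.png',A[:,:,::-1])
E
```

```text
time: 5.42
eef_pos: [0.5625, -0.3845, 0.1972]
tcp_rot: [0.109, 0.994, -0.0, 0.0]
contact_force: [0.3, 0.2, -0.5]
opening: 0.698
finger_force: 0.0
[-0.0009, -0.0002, 0.1362, -0.0007, 0.0006, 0.001]
```

View pics/k.png

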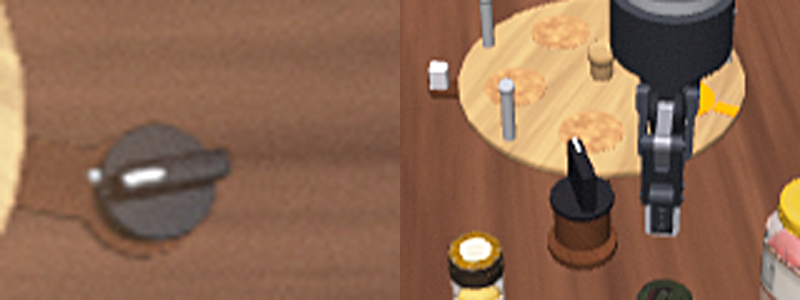

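The knob turned 66°. It can't have started beyond 1.5 rad, so it is now at 0.35 rad or less, which is off. Next is the green jar.

```bash
python3 inch.py '[[-0.001,0,0.06,0,0,0,0.7],[-0.001,0,0.11,0,0,0,0.7],[-0.001,0,0.138,0,0,0,0.7],[-0.001,0,0.138,0,0,0,0.2],[-0.001,0,0.138,0,0,0,0.2],[-0.001,0,0.138,0,0,0,0.2],[-0.001,0,0.138,0,0,0,0.2],[-0.001,0,0.06,0,0,0,0.2],[-0.001,0,-0.015,0,0,0,0.2],[-0.001,0,-0.015,0,0,0,0.2]]' 35
python3 -c "
from h import *
go((.540,-.1087,.21,167.4))"
```

```text
time: 6.78
eef_pos: [0.5653, -0.3858, 0.2181]
tcp_rot: [0.109, 0.994, -0.003, 0.004]
contact_force: [-0.4, 1.2, -1.2]
opening: 0.474
finger_force: 38.3
[0.0847, 0.2651, 0.0062, -0.0047, 0.0082, 0.0021]
```

```bash
python3 inch.py '[[0.085,0.265,0.005,0,0,0,0.2],[0.085,0.265,0.005,0,0,0,0.2],[0.085,0.265,0.005,0,0,0,0.2],[0.085,0.265,0.005,0,0,0,0.2],[0.085,0.265,0.005,0,0,0,0.2],[0.085,0.265,0.005,0,0,0,0.2],[0.085,0.265,0.005,0,0,0,0.2]]'
python3 -c "
from h import *
go((.540,-.1087,.095,167.4))"
```

```text
time: 7.65
eef_pos: [0.5382, -0.1079, 0.207]
tcp_rot: [0.109, 0.994, -0.0, 0.001]
contact_force: [-0.1, -0.1, -0.3]
opening: 0.472
finger_force: 38.3
[-0.0017, -0.0003, 0.112, -0.0007, 0.0014, 0.002]
```

```bash
python3 inch.py '[[-0.002,0,0.06,0,0,0,0.2],[-0.002,0,0.1,0,0,0,0.2],[-0.002,0,0.111,0,0,0,0.2],[-0.002,0,0.111,0,0,0,0.2]]'
python3 inch.py '[[0,0,0,0,0,0,0.65],[0,0,0,0,0,0,0.65],[0,0,0,0,0,0,0.65],[0,0,-0.06,0,0,0,0.65],[0,0,-0.11,0,0,0,0.65],[0,0,-0.11,0,0,0,0.65]]'
python3 -c "
from h import *
go((.432,-.3207,.18,95.4))"
```

```text
time: 8.15
eef_pos: [0.5401, -0.1087, 0.0955]
tcp_rot: [0.109, 0.994, -0.0, -0.0]
contact_force: [-0.0, 0.3, -0.3]
opening: 0.468
finger_force: 38.4
time: 8.9
eef_pos: [0.543, -0.1088, 0.2119]
tcp_rot: [0.109, 0.994, -0.002, 0.006]
contact_force: [0.2, -0.5, 0.5]
opening: 0.651
finger_force: 0.0
[0.0631, -0.2308, 0.0316, 0.0059, 0.0117, 1.2591]
```

```bash
python3 inch.py '[[0.062,-0.231,0.03,0,0,1.257,0.7],[0.062,-0.231,0.03,0,0,1.257,0.7],[0.062,-0.231,0.03,0,0,1.257,0.7],[0.062,-0.231,0.03,0,0,1.257,0.7],[0.062,-0.231,0.03,0,0,1.257,0.7],[0.062,-0.231,0.03,0,0,1.257,0.7],[0.062,-0.231,0.03,0,0,1.257,0.7],[0.062,-0.231,0.03,0,0,1.257,0.7]]'
python3 - <<'E'
from h import *
go((.432,-.3207,.060,95.4))
c=ctrl.read_camera('top');s=ctrl.read_camera('side')
z=lambda im,x0,y0,x1,y1:cv2.resize(im[y0:y1,x0:x1],(400,300),interpolation=cv2.INTER_CUBIC)
A=np.hstack([z(c['pixels'],240,180,400,300),z(s['pixels'],240,200,400,320)])
cv2.imwrite('pics/g.png',A[:,:,::-1])
E
```

```text
time: 9.9
eef_pos: [0.429, -0.3195, 0.1744]
tcp_rot: [0.672, 0.741, 0.0, -0.001]
contact_force: [-0.4, -0.0, 0.1]
opening: 0.702
finger_force: 0.0
[-0.0017, 0.0029, 0.1144, -0.0009, -0.0012, 0.0032]
```

View pics/g.png

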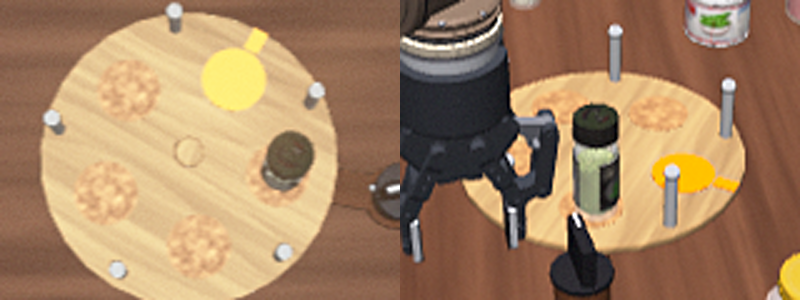

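Green stands centred on its cork disc (top view about (288,155) in the crop), and the turntable hasn't moved. Next is the right-hand brown-cap jar.

```bash
python3 inch.py '[[-0.001,0.002,0.06,0,0,0,0.7],[-0.001,0.002,0.1,0,0,0,0.7],[-0.001,0.002,0.115,0,0,0,0.7],[-0.001,0.002,0.115,0,0,0,0.2],[-0.001,0.002,0.115,0,0,0,0.2],[-0.001,0.002,0.115,0,0,0,0.2],[-0.001,0.002,0.115,0,0,0,0.2],[-0.001,0.002,0.055,0,0,0,0.2],[-0.001,0.002,-0.005,0,0,0,0.2],[-0.001,0.002,-0.035,0,0,0,0.2]]' 35
python3 -c "
from h import *
go((.474,-.0337,.21,95.4))"
```

```text
time: 11.25
eef_pos: [0.4327, -0.3219, 0.2152]
tcp_rot: [0.672, 0.74, -0.0, 0.004]
contact_force: [0.3, -1.1, -1.0]
opening: 0.468
finger_force: 37.6
[0.2829, 0.0687, 0.0039, 0.0043, 0.0057, 0.0019]
```

```bash
python3 inch.py '[[0.283,0.069,0.004,0,0,0,0.2],[0.283,0.069,0.004,0,0,0,0.2],[0.283,0.069,0.004,0,0,0,0.2],[0.283,0.069,0.004,0,0,0,0.2],[0.283,0.069,0.004,0,0,0,0.2],[0.283,0.069,0.004,0,0,0,0.2],[0.283,0.069,0.004,0,0,0,0.2]]'
python3 -c "
from h import *
go((.474,-.0337,.094,95.4))"
```

```text
time: 12.12
eef_pos: [0.4731, -0.0327, 0.2066]
tcp_rot: [0.672, 0.74, -0.0, 0.0]
contact_force: [0.3, -0.8, -1.7]
opening: 0.463
finger_force: 37.7
[-0.001, 0.0008, 0.1126, 0.0004, 0.0007, 0.0022]
```

```bash
python3 inch.py '[[-0.001,0.001,0.06,0,0,0,0.2],[-0.001,0.001,0.1,0,0,0,0.2],[-0.001,0.001,0.112,0,0,0,0.2],[-0.001,0.001,0.112,0,0,0,0.2]]'
python3 inch.py '[[0,0,0,0,0,0,0.65],[0,0,0,0,0,0,0.65],[0,0,0,0,0,0,0.65],[0,0,-0.06,0,0,0,0.65],[0,0,-0.11,0,0,0,0.65],[0,0,-0.11,0,0,0,0.65]]'
python3 -c "
from h import *
go((.5031,.3189,.18,23.4))"
```

```text
time: 12.62
eef_pos: [0.4748, -0.0346, 0.095]
tcp_rot: [0.673, 0.74, 0.0, 0.0]
contact_force: [-0.5, 0.8, -0.8]
opening: 0.468
finger_force: 37.8
time: 13.38
eef_pos: [0.4773, -0.034, 0.2101]
tcp_rot: [0.672, 0.74, 0.002, 0.005]
contact_force: [0.3, -0.5, -0.3]
opening: 0.651
finger_force: 0.0
[0.3489, 0.0594, 0.0292, 0.0118, -0.003, 1.2587]
```

```bash
python3 inch.py '[[0.349,0.058,0.03,0,0,1.257,0.7],[0.349,0.058,0.03,0,0,1.257,0.7],[0.349,0.058,0.03,0,0,1.257,0.7],[0.349,0.058,0.03,0,0,1.257,0.7],[0.349,0.058,0.03,0,0,1.257,0.7],[0.349,0.058,0.03,0,0,1.257,0.7],[0.349,0.058,0.03,0,0,1.257,0.7],[0.349,0.058,0.03,0,0,1.257,0.7],[0.349,0.058,0.03,0,0,1.257,0.7]]'
python3 - <<'E'
from h import *
go((.5031,.3189,.060,23.4))
c=ctrl.read_camera('top')
x0,y0=120,215
cv2.imwrite('pics/l.png',cv2.resize(c['pixels'][170:345,110:410],(800,467),interpolation=cv2.INTER_CUBIC)[:,:,::-1])
E
```

```text
time: 14.5
eef_pos: [0.4976, 0.3199, 0.1729]
tcp_rot: [0.979, 0.204, -0.001, 0.0]
contact_force: [-0.2, 0.7, -0.1]
opening: 0.701
finger_force: 0.0
[0.0049, 0.0031, 0.1129, -0.0, 0.0022, 0.0031]
```

View pics/l.png

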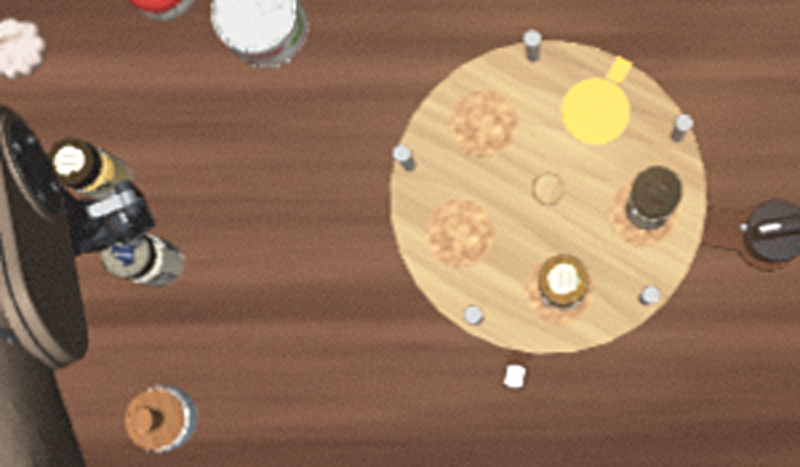

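Both placed jars are centred, at (655,195) and (563,285) in the crop, and salt has not moved at (147,420). Next is the blue jar.

```bash
python3 inch.py '[[0.004,0.002,0.06,0,0,0,0.7],[0.004,0.002,0.1,0,0,0,0.7],[0.004,0.002,0.113,0,0,0,0.7],[0.004,0.002,0.113,0,0,0,0.2],[0.004,0.002,0.113,0,0,0,0.2],[0.004,0.002,0.113,0,0,0,0.2],[0.004,0.002,0.113,0,0,0,0.2],[0.004,0.002,0.055,0,0,0,0.2],[0.004,0.002,-0.005,0,0,0,0.2],[0.004,0.002,-0.035,0,0,0,0.2]]' 35
python3 -c "
from h import *
go((.525,.0523,.21,23.4))"
```

```text
time: 15.8
eef_pos: [0.5045, 0.3202, 0.2145]
tcp_rot: [0.979, 0.204, 0.004, -0.001]
contact_force: [1.0, -0.7, -1.2]
opening: 0.466
finger_force: 39.3
[-0.088, 0.2539, 0.0038, 0.0001, -0.0072, 0.0015]
```

```bash
python3 inch.py '[[-0.088,0.254,0.004,0,0,0,0.2],[-0.088,0.254,0.004,0,0,0,0.2],[-0.088,0.254,0.004,0,0,0,0.2],[-0.088,0.254,0.004,0,0,0,0.2],[-0.088,0.254,0.004,0,0,0,0.2],[-0.088,0.254,0.004,0,0,0,0.2],[-0.088,0.254,0.004,0,0,0,0.2]]'
python3 -c "
from h import *
go((.525,.0523,.094,23.4))"
```

```text
time: 16.68
eef_pos: [0.5233, 0.0528, 0.2054]
tcp_rot: [0.979, 0.204, 0.0, -0.0]
contact_force: [-0.1, 0.5, -0.9]
opening: 0.467
finger_force: 39.3
[0.0013, 0.0012, 0.1114, -0.0006, -0.0003, 0.0027]
```

```bash
python3 inch.py '[[0.001,0.001,0.06,0,0,0,0.2],[0.001,0.001,0.1,0,0,0,0.2],[0.001,0.001,0.111,0,0,0,0.2],[0.001,0.001,0.111,0,0,0,0.2]]'
python3 inch.py '[[0,0,0,0,0,0,0.65],[0,0,0,0,0,0,0.65],[0,0,0,0,0,0,0.65],[0,0,-0.06,0,0,0,0.65],[0,0,-0.11,0,0,0,0.65],[0,0,-0.11,0,0,0,0.65]]'
python3 -c "
from h import *
go((.58,.3701,.18,131.4))"
```

```text
time: 17.18
eef_pos: [0.5254, 0.0524, 0.0951]
tcp_rot: [0.979, 0.205, 0.0, 0.0]
contact_force: [-0.3, -1.1, -1.0]
opening: 0.469
finger_force: 37.3
time: 17.92
eef_pos: [0.5279, 0.0505, 0.2104]
tcp_rot: [0.979, 0.203, 0.005, 0.002]
contact_force: [-0.1, 0.5, 0.0]
opening: 0.649
finger_force: 0.0
[0.1747, -0.2726, 0.0306, 0.0133, -0.0016, -1.8837]
```

```bash
python3 inch.py '[[0.174,-0.272,0.03,0,0,-1.885,0.7],[0.174,-0.272,0.03,0,0,-1.885,0.7],[0.174,-0.272,0.03,0,0,-1.885,0.7],[0.174,-0.272,0.03,0,0,-1.885,0.7],[0.174,-0.272,0.03,0,0,-1.885,0.7],[0.174,-0.272,0.03,0,0,-1.885,0.7],[0.174,-0.272,0.03,0,0,-1.885,0.7],[0.174,-0.272,0.03,0,0,-1.885,0.7],[0.174,-0.272,0.03,0,0,-1.885,0.7],[0.174,-0.272,0.03,0,0,-1.885,0.7]]'
python3 inch.py '[[0,0,0,0,0,0,0.7],[0,0,0,0,0,0,0.7]]'
python3 -c "
from h import *
go((.58,.3701,.06,131.4))"
```

```text
time: 19.18
eef_pos: [0.5753, 0.3693, 0.1726]
tcp_rot: [0.413, 0.911, -0.001, -0.001]
contact_force: [-0.2, 0.1, 0.4]
opening: 0.702
finger_force: 0.0
time: 19.42
eef_pos: [0.5756, 0.3695, 0.1735]
tcp_rot: [0.417, 0.909, -0.0, -0.0]
contact_force: [-0.1, -0.2, 0.5]
opening: 0.702
finger_force: 0.0
[-0.0024, 0.0038, 0.1135, -0.0011, -0.0004, -0.0114]
```

```bash
python3 inch.py '[[-0.002,0.003,0.06,0,0,-0.01,0.7],[-0.002,0.003,0.1,0,0,-0.01,0.7],[-0.002,0.003,0.114,0,0,-0.01,0.7],[-0.002,0.003,0.114,0,0,-0.01,0.2],[-0.002,0.003,0.114,0,0,-0.01,0.2],[-0.002,0.003,0.114,0,0,-0.01,0.2],[-0.002,0.003,0.114,0,0,-0.01,0.2],[-0.002,0.003,0.055,0,0,-0.01,0.2],[-0.002,0.003,-0.005,0,0,-0.01,0.2],[-0.002,0.003,-0.035,0,0,-0.01,0.2]]' 35
python3 -c "
from h import *
go((.6225,.0305,.21,131.4))"
```

```text
time: 20.68
eef_pos: [0.5811, 0.371, 0.2152]
tcp_rot: [0.411, 0.912, 0.003, 0.003]
contact_force: [0.5, -0.9, -0.5]
opening: 0.468
finger_force: 39.0
[-0.2824, -0.1946, 0.0044, 0.0075, 0.0023, 0.0014]
```

```bash
python3 inch.py '[[-0.282,-0.195,0.004,0,0,0,0.2],[-0.282,-0.195,0.004,0,0,0,0.2],[-0.282,-0.195,0.004,0,0,0,0.2],[-0.282,-0.195,0.004,0,0,0,0.2],[-0.282,-0.195,0.004,0,0,0,0.2],[-0.282,-0.195,0.004,0,0,0,0.2],[-0.282,-0.195,0.004,0,0,0,0.2],[-0.282,-0.195,0.004,0,0,0,0.2]]'
python3 -c "
from h import *
go((.6225,.0305,.094,131.4))"
```

```text
time: 21.68
eef_pos: [0.6201, 0.0303, 0.2056]
tcp_rot: [0.411, 0.912, 0.0, -0.0]
contact_force: [-0.2, 0.6, -0.9]
opening: 0.469
finger_force: 39.2
[-0.0014, 0.0019, 0.1116, 0.0005, -0.0003, 0.0014]
```

```bash
python3 inch.py '[[-0.001,0.002,0.06,0,0,0,0.2],[-0.001,0.002,0.1,0,0,0,0.2],[-0.001,0.002,0.111,0,0,0,0.2],[-0.001,0.002,0.111,0,0,0,0.2]]'
python3 inch.py '[[0,0,0,0,0,0,0.65],[0,0,0,0,0,0,0.65],[0,0,0,0,0,0,0.65],[0,0,-0.06,0,0,0,0.65],[0,0,-0.11,0,0,0,0.65],[0,0,-0.11,0,0,0,0.65]]'
python3 - <<'E'
from h import *
go((.3694,.3068,.18,59.4))
c=ctrl.read_camera('top')
cv2.imwrite('pics/m.png',cv2.resize(c['pixels'][170:370,110:410],(800,533),interpolation=cv2.INTER_CUBIC)[:,:,::-1])
E
```

```text
time: 22.18
eef_pos: [0.6228, 0.0314, 0.095]
tcp_rot: [0.41, 0.912, 0.0, 0.0]
contact_force: [0.4, -0.0, -0.1]
opening: 0.468
finger_force: 36.8
time: 22.92
eef_pos: [0.6257, 0.0299, 0.2114]
tcp_rot: [0.411, 0.912, 0.002, 0.006]
contact_force: [0.5, 0.1, -0.3]
opening: 0.649
finger_force: 0.0
[0.3775, -0.0089, 0.0279, 0.0129, 0.0027, 1.258]
```

View pics/m.png

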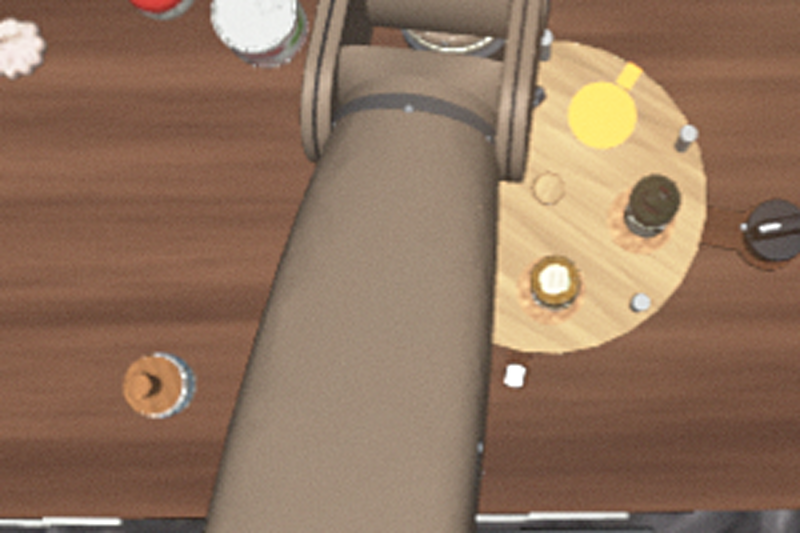

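The salt pot was knocked to about (145,385) in the crop, and the turntable crept a few degrees clockwise. I'll re-measure both.

```bash
python3 - <<'E'
from h import *
c=ctrl.read_camera('top');C=np.array([.5587,-.0257])
for p,z,o in[((345.9,198.1),.032,0),((368,219.5),.095,36),((350,282.9),.095,108)]:
    d=pl(c,p,z)[:2]-C;print(np.hypot(*d),np.degrees(np.arctan2(d[1],d[0]))+o)
q=pl(c,(164.4,314.5),.084);print(q,np.hypot(*q[:2]));go((q[0],q[1],.18,59.4))
E
```

```text
0.1291479771425012 -34.52680206808608
0.12398104693863495 -34.542020988410144
0.12312286546373097 -35.52100316677917
[0.3967 0.3075 0.084 ] 0.5019234403771157
[0.3574, 0.0144, 0.0247, 0.0016, 0.0003, 1.2579]
```

```bash
python3 inch.py '[[0.357,0.014,0.025,0,0,1.3,0.5],[0.357,0.014,0.025,0,0,1.3,0.5],[0.357,0.014,0.025,0,0,1.3,0.5],[0.357,0.014,0.025,0,0,1.3,0.5],[0.357,0.014,0.025,0,0,1.3,0.5],[0.357,0.014,0.025,0,0,1.3,0.5],[0.357,0.014,0.025,0,0,1.3,0.5],[0.357,0.014,0.025,0,0,1.3,0.5],[0.357,0.014,0.025,0,0,1.3,0.5],[0.357,0.014,0.025,0,0,1.3,0.5]]' 35
python3 - <<'E'
from h import *
print(heading()*57.3)
go((.3967,.3075,.053,57))
c=ctrl.read_camera('top');s=ctrl.read_camera('side')
z=lambda im,x0,y0,x1,y1,w=400,h=300:cv2.resize(im[y0:y1,x0:x1],(w,h),interpolation=cv2.INTER_CUBIC)
A=np.vstack([np.hstack([z(c['pixels'],240,180,400,300),z(s['pixels'],240,200,400,320)]),np.hstack([z(s['pixels'],210,130,330,220),z(c['pixels'],120,270,220,345)])])
cv2.imwrite('pics/n.png',A[:,:,::-1]);print(proj(s,(.3967,.3075,.084)))
E
```

```text
time: 24.28
eef_pos: [0.3959, 0.3066, 0.1782]
tcp_rot: [0.879, 0.477, -0.001, -0.0]
contact_force: [-0.2, 1.1, -0.5]
opening: 0.499
finger_force: 0.0
57.01623423153191
[0.0014, 0.0003, 0.1252, -0.0012, 0.0019, 0.0002]
[251.92715623 179.55005427]
```

View pics/n.png

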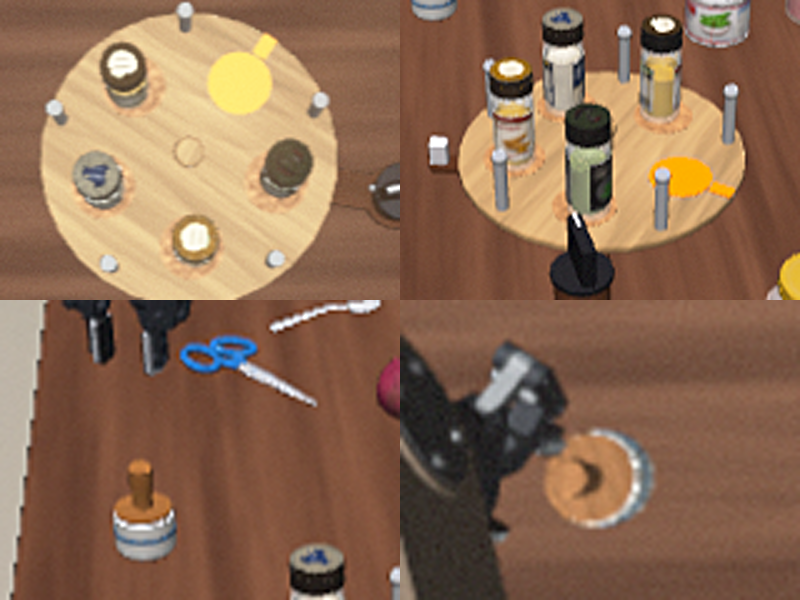

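Side view confirms salt at (.397,.3075); the pixel matches the prediction within 1 px. I'll grasp it, then check the jar offsets against the discs.

```bash
python3 inch.py '[[0.001,0,0.06,0,0,0,0.5],[0.001,0,0.11,0,0,0,0.5],[0.001,0,0.125,0,0,0,0.5],[0.001,0,0.125,0,0,0,0],[0.001,0,0.125,0,0,0,0],[0.001,0,0.125,0,0,0,0],[0.001,0,0.125,0,0,0,0],[0.001,0,0.065,0,0,0,0],[0.001,0,0.005,0,0,0,0],[0.001,0,-0.035,0,0,0,0]]' 45
python3 - <<'E'
from h import *
c=ctrl.read_camera('top');C=np.array([.5587,-.0257])
b=blobs(c,(20,120,200),(32,255,255),(240,170,400,320),10);print(b)
for n,p,z,o in[('tab',(346,198.6),.032,0),('post',(314,184.2),.095,-36),('post',(367.8,220.5),.095,36),('post',(350,283),.095,108),('post',(283.8,285.4),.095,180),('post',(262.2,223.4),.095,252)]:
    d=pl(c,p,z)[:2]-C;print(n,np.hypot(*d).round(4),((np.degrees(np.arctan2(d[1],d[0]))+o+180)%360-180).round(1))
for n,p in[('br',(289.2,204.8)),('blue',(280,250.2)),('br2',(318.4,276)),('grn',(356,244))]:
    d=pl(c,p,.137)[:2]-C;print(n,np.hypot(*d).round(4),np.degrees(np.arctan2(d[1],d[0])).round(1))
go((.5587+.085*np.cos(np.radians(-35)),-.0257+.085*np.sin(np.radians(-35)),.20,55))
E
```

```text
time: 25.62
eef_pos: [0.3978, 0.3083, 0.2182]
tcp_rot: [0.879, 0.477, 0.002, 0.0]
contact_force: [-0.1, 0.1, -2.4]
opening: 0.227
finger_force: 44.9
[((np.float64(336.5), np.float64(211.2)), 553)]
tab 0.1283 -34.9
post 0.124 -34.9
post 0.1228 -35.4
post 0.1233 -35.6
post 0.1247 -34.8
post 0.1239 -34.7
br 0.0878 39.8
blue 0.082 111.8
br2 0.0862 -177.2
grn 0.087 -103.0
[-0.1982, 0.4003, 0.0244, 0.0068, -0.0118, 0.0352]
```

All jars are within 7 mm of their disc centres. Salt goes to the orange disc at -35°.

```bash
python3 inch.py '[[-0.198,0.4,0.0,0,0,0.035,0],[-0.198,0.4,0.0,0,0,0.035,0],[-0.198,0.4,0.0,0,0,0.035,0],[-0.198,0.4,0.0,0,0,0.035,0],[-0.198,0.4,0.0,0,0,0.035,0],[-0.198,0.4,0.0,0,0,0.035,0],[-0.198,0.4,0.0,0,0,0.035,0],[-0.198,0.4,0.0,0,0,0.035,0],[-0.198,0.4,0.0,0,0,0.035,0],[-0.198,0.4,0.0,0,0,0.035,0]]'
python3 -c "
from h import *
go((.6283,-.0745,.088,55))"
```

```text
time: 26.92
eef_pos: [0.6238, -0.0745, 0.214]
tcp_rot: [0.887, 0.462, -0.0, -0.001]
contact_force: [-0.7, -0.0, -1.8]
opening: 0.229
finger_force: 45.6
[0.0026, 0.0038, 0.126, -0.0011, -0.0, 0.0013]
```

```bash
python3 inch.py '[[0.002,0.003,0.06,0,0,0,0],[0.002,0.003,0.11,0,0,0,0],[0.002,0.003,0.126,0,0,0,0],[0.002,0.003,0.126,0,0,0,0]]'
python3 inch.py '[[0,0,0,0,0,0,0.45],[0,0,0,0,0,0,0.45],[0,0,0,0,0,0,0.45],[0,0,-0.06,0,0,0,0.45],[0,0,-0.11,0,0,0,0.4],[0,0,-0.11,0,0,0,0.4]]'
python3 -c "
from h import *
go((.4563,.046,.18,145))"
```

```text
time: 27.42
eef_pos: [0.6285, -0.0749, 0.0895]
tcp_rot: [0.887, 0.462, 0.0, 0.0]
contact_force: [0.2, 1.1, -2.0]
opening: 0.223
finger_force: 45.5
time: 28.18
eef_pos: [0.6315, -0.0771, 0.2054]
tcp_rot: [0.887, 0.462, 0.005, 0.004]
contact_force: [-0.8, -0.5, -0.5]
opening: 0.402
finger_force: 0.0
[0.0002, -0.2144, 0.0229, 0.0124, 0.006, -1.571]
```

```bash
python3 inch.py '[[0,-0.214,0.02,0,0,-1.57,0.4],[0,-0.214,0.02,0,0,-1.57,0.4],[0,-0.214,0.02,0,0,-1.57,0.4],[0,-0.214,0.02,0,0,-1.57,0.4],[0,-0.214,0.02,0,0,-1.57,0.4],[0,-0.214,0.02,0,0,-1.57,0.4],[0,-0.214,0.02,0,0,-1.57,0.4],[0,-0.214,0.02,0,0,-1.57,0.4],[0,-0.214,0.02,0,0,-1.57,0.4],[0,-0.214,0.02,0,0,-1.57,0.4]]'
python3 - <<'E'
from h import *
go((.4563,.046,.078,145))
c=ctrl.read_camera('top');s=ctrl.read_camera('side')
z=lambda im,x0,y0,x1,y1,w=400,h=300:cv2.resize(im[y0:y1,x0:x1],(w,h),interpolation=cv2.INTER_CUBIC)
A=np.hstack([z(c['pixels'],240,180,400,300),z(s['pixels'],240,200,400,320)])
cv2.imwrite('pics/o.png',A[:,:,::-1])
E
```

```text
time: 29.42
eef_pos: [0.4523, 0.0467, 0.1775]
tcp_rot: [0.302, 0.953, -0.0, -0.001]
contact_force: [0.6, -0.6, -0.9]
opening: 0.405
finger_force: 0.0
[-0.0038, 0.0018, 0.0994, -0.0007, -0.0013, -0.002]
```

View pics/o.png

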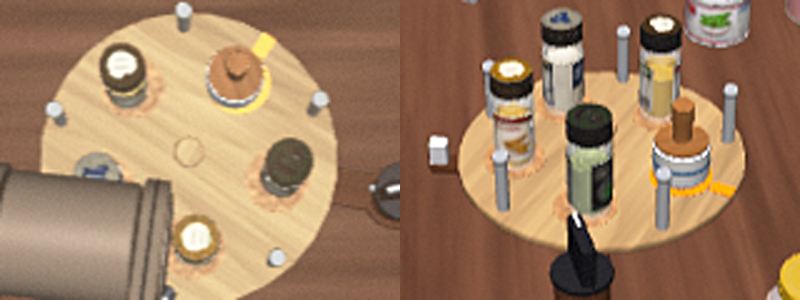

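Salt stands on the orange disc. Now I'll straddle the front post, close lightly, and draw it clockwise along its arc.

```bash
python3 inch.py '[[-0.003,0.001,0.06,0,0,0,0.4],[-0.003,0.001,0.099,0,0,0,0.4],[-0.003,0.001,0.099,0,0,0,0.4],[-0.003,0.001,0.099,0,0,0,0],[-0.003,0.001,0.099,0,0,0,0],[-0.003,0.001,0.099,0,0,0,0],[-0.003,0.001,0.099,0,0,0,0]]' 20
python3 inch.py '[[-0.0002,0.0062,0,0,0,0.05,0],[-0.0011,0.0162,0,0,0,0.13,0],[-0.0033,0.0285,0,0,0,0.23,0],[-0.0072,0.0417,0,0,0,0.34,0],[-0.0124,0.0544,0,0,0,0.45,0],[-0.0191,0.0664,0,0,0,0.56,0],[-0.027,0.0776,0,0,0,0.67,0],[-0.0353,0.087,0,0,0,0.77,0],[-0.0425,0.0939,0,0,0,0.85,0],[-0.0473,0.0979,0,0,0,0.9,0]]'
python3 - <<'E'
from h import *
C=np.array([.5587,-.0257]);s=ctrl.get_state()
d=s['eef_pos'][:2]-C;print(np.hypot(*d),np.degrees(np.arctan2(d[1],d[0])),np.degrees(heading()),s['wrist_torque'])
c=ctrl.read_camera('top');q=ctrl.read_camera('side')
z=lambda im,x0,y0,x1,y1,w=400,h=300:cv2.resize(im[y0:y1,x0:x1],(w,h),interpolation=cv2.INTER_CUBIC)
A=np.hstack([z(c['pixels'],240,180,400,300),z(q['pixels'],240,200,400,320)])
cv2.imwrite('pics/p.png',A[:,:,::-1])
E
```

```text
time: 30.4
eef_pos: [0.4575, 0.0456, 0.0812]
tcp_rot: [0.301, 0.954, 0.0, 0.002]
contact_force: [-0.1, 0.1, 6.6]
opening: 0.121
finger_force: 20.1
time: 31.65
eef_pos: [0.5524, 0.0991, 0.0812]
tcp_rot: [0.687, 0.727, 0.001, 0.001]
contact_force: [-0.8, 0.4, 7.0]
opening: 0.122
finger_force: 20.1
0.12498877475172573 92.8863779006803 93.26662329879834 [ 0.12689518  0.15779756 -0.0141576 ]
```

View pics/p.png

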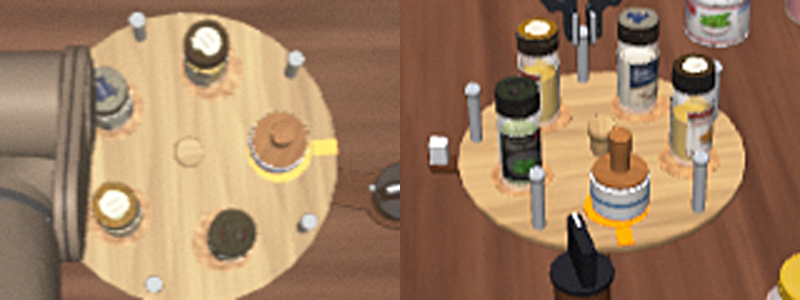

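It works: the turntable follows and everything stands upright. Two more arcs.

```bash
python3 inch.py '[[-0.0002,0.0062,0,0,0,0.05,0],[-0.0011,0.0162,0,0,0,0.13,0],[-0.0033,0.0285,0,0,0,0.23,0],[-0.0072,0.0417,0,0,0,0.34,0],[-0.0124,0.0544,0,0,0,0.45,0],[-0.0191,0.0664,0,0,0,0.56,0],[-0.027,0.0776,0,0,0,0.67,0],[-0.0353,0.087,0,0,0,0.77,0],[-0.0425,0.0939,0,0,0,0.85,0],[-0.0473,0.0979,0,0,0,0.9,0]]'
python3 inch.py '[[-0.0002,0.0062,0,0,0,0.05,0],[-0.0011,0.0162,0,0,0,0.13,0],[-0.0033,0.0285,0,0,0,0.23,0],[-0.0072,0.0417,0,0,0,0.34,0],[-0.0124,0.0544,0,0,0,0.45,0],[-0.0191,0.0664,0,0,0,0.56,0],[-0.027,0.0776,0,0,0,0.67,0],[-0.0353,0.087,0,0,0,0.77,0],[-0.0425,0.0939,0,0,0,0.85,0],[-0.0473,0.0979,0,0,0,0.9,0]]'
python3 inch.py '[[0,0.001,0,0,0,0.01,0],[0,0.001,0,0,0,0.01,0]]'
python3 - <<'E'
from h import *
C=np.array([.5587,-.0257]);s=ctrl.get_state()
d=s['eef_pos'][:2]-C;print(np.hypot(*d),np.degrees(np.arctan2(d[1],d[0])),np.degrees(heading()),s['wrist_torque'])
E
```

```text
time: 33.0
eef_pos: [0.6523, 0.0567, 0.0813]
tcp_rot: [0.934, 0.356, 0.001, 0.0]
contact_force: [-1.9, -0.8, 6.6]
opening: 0.119
finger_force: 20.2
time: 34.25
eef_pos: [0.6799, -0.0471, 0.0812]
tcp_rot: [0.996, -0.086, -0.002, -0.001]
contact_force: [-6.7, 2.1, 10.4]
opening: 0.125
finger_force: 20.5
time: 34.5
eef_pos: [0.6797, -0.048, 0.0812]
tcp_rot: [0.996, -0.09, -0.002, -0.0]
contact_force: [-7.0, 1.1, 9.1]
opening: 0.122
finger_force: 20.5
0.12305832150412048 -10.446530863246556 -10.298130696997726 [ 0.14945341  1.14569077 -0.03933203]
```

```bash
python3 inch.py '[[0,0.003,0,0,0,0.02,0],[0,0.003,0,0,0,0.02,0],[0,0.003,0,0,0,0.02,0.4],[0,0.003,0,0,0,0.02,0.4],[0,0.003,0,0,0,0.02,0.4],[0,0.003,-0.06,0,0,0.02,0.4],[0,0.003,-0.11,0,0,0.02,0.4],[0,0.003,-0.11,0,0,0.02,0.4]]'
python3 -c "
from h import *
go((.518,-.2215,.18,99.3))"
```

```text
time: 35.5
eef_pos: [0.684, -0.0519, 0.1962]
tcp_rot: [0.995, -0.1, 0.006, 0.001]
contact_force: [-0.1, -0.4, 0.1]
opening: 0.401
finger_force: 0.0
[-0.1292, 0.1992, 0.0147, 0.0116, -0.0075, -1.9331]
```

```bash
python3 inch.py '[[-0.129,0.2,0.005,0,0,-1.933,0.5],[-0.129,0.2,0.005,0,0,-1.933,0.5],[-0.129,0.2,0.005,0,0,-1.933,0.5],[-0.129,0.2,0.005,0,0,-1.933,0.5],[-0.129,0.2,0.005,0,0,-1.933,0.5],[-0.129,0.2,0.005,0,0,-1.933,0.5],[-0.129,0.2,0.005,0,0,-1.933,0.5],[-0.129,0.2,0.005,0,0,-1.933,0.5],[-0.129,0.2,0.005,0,0,-1.933,0.5],[-0.129,0.2,0.005,0,0,-1.933,0.5]]'
python3 inch.py '[[0,0,0,0,0,-0.1,0.5],[0,0,0,0,0,-0.1,0.5]]'
python3 - <<'E'
from h import *
print(np.degrees(heading()));go((.518,-.2215,.18,99.3),(.518,-.2215,.07,99.3))
c=ctrl.read_camera('top');q=ctrl.read_camera('side')
z=lambda im,x0,y0,x1,y1,w=400,h=300:cv2.resize(im[y0:y1,x0:x1],(w,h),interpolation=cv2.INTER_CUBIC)
A=np.vstack([np.hstack([z(c['pixels'],240,180,416,312),z(q['pixels'],240,200,400,320)]),np.hstack([z(c['pixels'],270,255,350,315),z(q['pixels'],240,240,400,360)])])
cv2.imwrite('pics/q.png',A[:,:,::-1])
E
```

```text
time: 36.75
eef_pos: [0.5137, -0.2211, 0.1826]
tcp_rot: [0.673, 0.739, -0.0, -0.001]
contact_force: [-0.3, 0.1, 0.7]
opening: 0.499
finger_force: 0.0
time: 37.0
eef_pos: [0.5139, -0.2212, 0.1829]
tcp_rot: [0.638, 0.77, -0.0, -0.001]
contact_force: [-1.0, 0.3, 0.3]
opening: 0.498
finger_force: 0.0
100.67394346775994
[-0.0011, 0.004, 0.0028, -0.0017, -0.0017, 0.024]
[-0.0013, 0.0042, 0.1128, -0.0017, -0.0017, 0.024]
```

View pics/q.png

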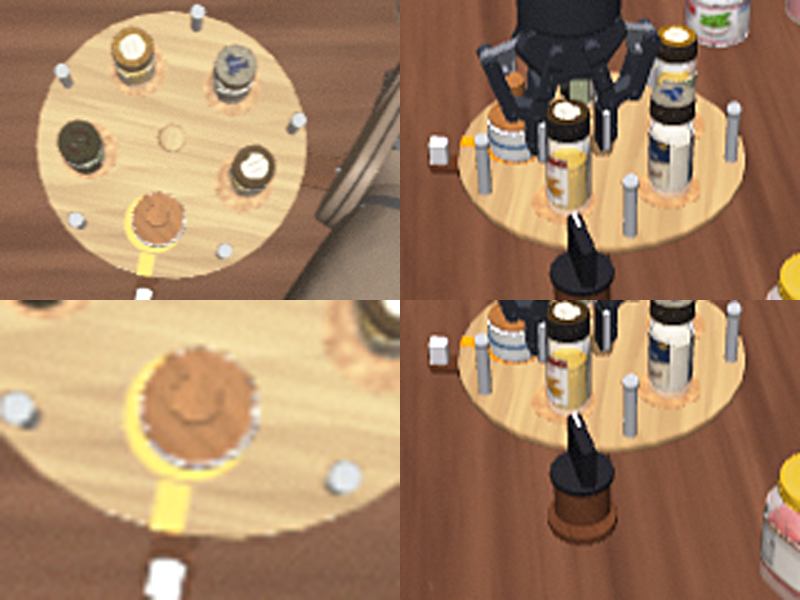

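The tab lines up with the white pointer, and everything stands on its disc. A quick numeric check before locking.

```bash
python3 - <<'E'
from h import *
c=ctrl.read_camera('top');C=np.array([.5587,-.0257]);k=1/2.2727
P=lambda x,y:(240+x*k,180+y*k)
A=[]
for p,o in[((197,12),1),((298,120),2),((225,251),3),((77,219),4),((62,71),0)]:
    d=pl(c,P(*p),.095)[:2]-C;A.append((np.degrees(np.arctan2(d[1],d[0])) -36+72*o+360)%72)
print('posts mod72',np.round(A,1),'want',168.3%72)
a=168.3+np.mean((np.array(A)-168.3%72+36)%72-36);print('orange',a)
for n,p,z in[('br2',(132,47),.137),('blue',(235,62),.137),('br',(254,170),.137),('grn',(80,142),.137),('salt',(158,210),.116)]:
    q=pl(c,P(*p),z)[:2];D=[C+.085*np.array([np.cos(t),np.sin(t)]) for t in np.radians(a+72*np.arange(5))]
    e=[np.hypot(*(q-x)) for x in D];print(n,np.argmin(e),min(e).round(4))
E
```

```text
posts mod72 [23.8 23.2 23.  23.6 23.6] want 24.30000000000001
orange 167.46834796508261
br2 3 0.0037
blue 2 0.0055
br 1 0.0022
grn 4 0.006
salt 0 0.0075
```

```bash
python3 inch.py '[[-0.001,0.003,0.06,0,0,0.02,0.5],[-0.001,0.003,0.108,0,0,0.02,0.5],[-0.001,0.003,0.108,0,0,0.02,0.5],[-0.001,0.003,0.108,0,0,0.02,0],[-0.001,0.003,0.108,0,0,0.02,0],[-0.001,0.003,0.108,0,0,0.02,0],[-0.001,0.003,0.108,0,0,0.02,0],[-0.001,0.003,0.108,0,0,0.02,0]]' 40
python3 inch.py '[[0,0,0,0,0,0.15,0],[0,0,0,0,0,0.3,0],[0,0,0,0,0,0.45,0],[0,0,0,0,0,0.6,0],[0,0,0,0,0,0.75,0],[0,0,0,0,0,0.9,0],[0,0,0,0,0,1.05,0],[0,0,0,0,0,1.15,0],[0,0,0,0,0,1.18,0],[0,0,0,0,0,1.18,0]]'
python3 -c "
from h import *
s=ctrl.get_state();print(np.degrees(heading()),s['wrist_torque'],s['contact_force'])"
```

```text
time: 38.15
eef_pos: [0.5208, -0.2228, 0.0795]
tcp_rot: [0.646, 0.763, 0.002, 0.004]
contact_force: [5.1, 0.9, -2.0]
opening: 0.14
finger_force: 42.1
time: 39.4
eef_pos: [0.5186, -0.2217, 0.0795]
tcp_rot: [0.96, 0.28, 0.0, 0.001]
contact_force: [-2.4, 5.1, 6.1]
opening: 0.142
finger_force: 63.4
32.47591559361283 [0.99405454 0.4220889  1.60102043] [-2.36625082  5.06452432  6.12686216]
```

A torque of 1.6 N m means the knob is against its "on" stop. I'll ease back slightly, release, and retreat.

```bash
python3 inch.py '[[0,0,0,0,0,-0.03,0],[0,0,0,0,0,-0.03,0.5],[0,0,0,0,0,-0.03,0.5],[0,0,0,0,0,-0.03,0.5],[0,0,-0.06,0,0,-0.03,0.5],[0,0,-0.1,0,0,-0.03,0.5],[-0.1,0.15,-0.1,0,0,0,0.5],[-0.1,0.15,-0.1,0,0,0,0.5],[-0.1,0.15,-0.1,0,0,0,0.5],[-0.1,0.15,-0.1,0,0,0,0.5]]'
python3 - <<'E'
from h import *
c=ctrl.read_camera('top');q=ctrl.read_camera('side')
z=lambda im,x0,y0,x1,y1,w=400,h=300:cv2.resize(im[y0:y1,x0:x1],(w,h),interpolation=cv2.INTER_CUBIC)
A=np.vstack([np.hstack([z(c['pixels'],256,180,416,300),z(q['pixels'],240,200,400,320)]),np.hstack([z(c['pixels'],270,255,350,315),z(c['pixels'],370,210,450,270)])])
cv2.imwrite('pics/r.png',A[:,:,::-1])
E
```

```text
time: 40.65
eef_pos: [0.5113, -0.4062, 0.176]
tcp_rot: [0.962, 0.273, 0.0, 0.001]
contact_force: [0.1, -0.5, -0.2]
opening: 0.501
finger_force: 0.0
```

View pics/r.png

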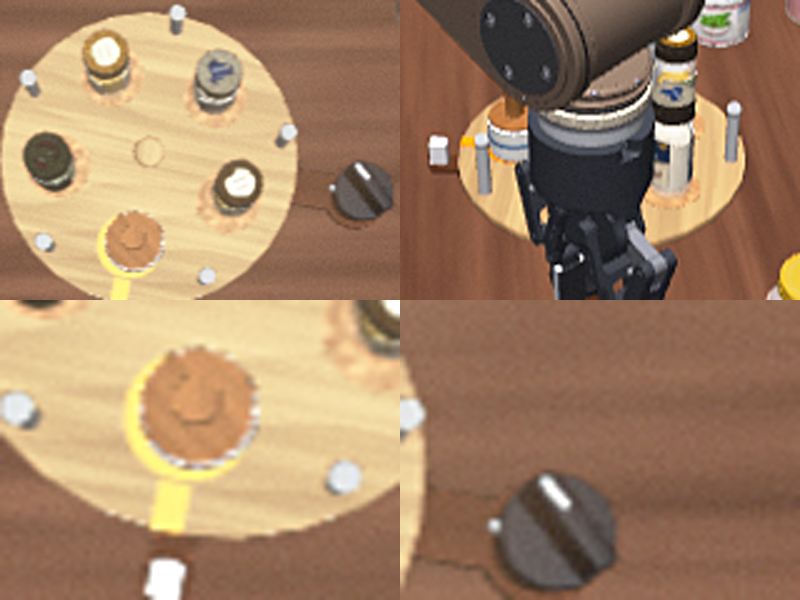

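The knob is back at its on angle, the tab is at the pointer, and everything is standing. Handing in.

```bash
python3 -c "
from plant import ctrl
print(ctrl.sign_off())"
```

```text
the job is handed in; nothing more can be done
None
```

The job is handed in at about 41 s of robot time, with no verdict returned: my last camera check put all four spice jars and the salt within about 8 mm of their disc centres and the orange tab about 2 mm off the pointer, the brake is turned back on to its stop, and the jam jar and tin were never approached.

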